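# Shut the card drawer and hold the magnifier boom at the mark

## Robot

A 6-joint arm with a two-finger parallel gripper is mounted at the origin on the work surface. World frame = base frame: x ahead of the robot, y to its left, z up, the work surface at z = 0. Lengths are in m, angles in rad, forces in N, time in s.
With the tool pointing down it reaches from about 0.225 to 0.875 m from the base axis. Payload 3.4 kg.
Tool frame: the origin (TCP) lies between the finger pads; the fingertips stand 8 mm ahead of it and the grasp point (between the pads) lies 11 mm behind it; z points along the fingers, y is the line along which they close (so a half turn about z gives the same grasp; the last joint's range is limited). The gripper opens to 85 mm and grips with 20 to 120 N. Pads are 22 mm wide; open, the fingers measure 114 mm over their backs; the gripper's body (76 mm by 85 mm) begins 54 mm behind the grasp point. The pads swing forward as they close: fully open they stand 13 mm farther back than shut.
Start: joints at [-1.354, 0.276, 1.505, -0, 1.361, -0.121], TCP at [0.191, -0.543, 0.239] pointing down, gripper open.
Joint ranges: [-2.89, 2.89], [-0.75, 2.08], [0.22, 2.7], [-1.18, 4.32], [0.11, 2.71], [-2.7, 2.7]. Speed limits (rad/s): [2.57, 2.57, 3.14, 3.14, 3.14, 3.14].

## Interface

Orientations are given as a unit quaternion [w, x, y, z].
In Python, from rig import manip, optics, finder gives the robot as it stands.
- The arm moves only by the tool servo_tool, never from a script. Its argument "increments" is a list of rows, each a list of 7 numbers: the shift along the tool's x, y, z in cm, then the turn, a rotation vector about the tool's x, y, z in degrees, then the closure, from -1 (fully open) to 1 (shut). In form: [[x, y, z, rx, ry, rz, gripper], ...]. A call has exactly 5 rows; each row shifts and turns the commanded pose from where the row before left it, along the tool's axes as they then stand; what a row does not reach is not made up. A row lasts 1/10 s, in which the tool goes at most 50 mm and 8.59 degrees, less where a joint would pass 70% of its speed; a pose out of reach is approached as far as the arm can. A call is refused whole if a number of a shift passes 5 or a number of a turn 8.59, either way. A call with a gripper value outside its range is refused whole. The fingers move at their own pace and stop on an object; "squeeze" is the grip in N (left out, the last holds). Time passes only in rows, so rows that do not move let the fingers close, or fill a call up. It gives the time, the measured TCP pose, the force, the opening and the grip force at its end, in the units of the state.
- manip.get_state(): the state, without advancing time (a new reading comes with each control period).
- optics.get_image(name): name is "side" or "top" or "wrist"; returns the picture (400x640x3 uint8, red, green, blue); there is no depth.
- optics.get_calibration(name): a dict with "fov_y" (degrees; the focal length in pixels is half the picture's height over the tangent of half this angle, whatever the lens; pixels are square), "cx", "cy" (the principal point, pixels), "world_to_cam" (4x4, takes a point from world to camera coordinates). Camera axes: x right, y down, z forward; pixel columns grow to the right and rows downward; lengths in m; the calibration is good to about 2 mm. A picture is of the moment at which its call begins: read the wrist's pose just before it. get_calibration takes no time and is no camera call; for the wrist camera it gives the pose at the moment of the call.
- manip.sign_off(): hands the job in; it is judged then, once.
Trained networks look in the newest picture that a camera, given by its name, has taken for a name from the list of things; names that differ only in an ending like _2 or _b are one class to them, and where a whole thing is asked for, a point or a joint stands for the part that bears it (a point fixed in the world has none). Each returns a list of dicts, best first, with "p" (0 to 1); they miss things now and then, are a little off and sometimes report something else, mostly with a low value. They report only what shows in the picture. A call takes as long as a camera call.
- finder.silhouettes(label, camera): "region" (400x640 bool, what is visible of it) and "box" ([centre column, centre row, width, height] in pixels, round what is visible of it).
- finder.tip_of(label, camera): "at" ([column, row] in pixels: a listed point, or the origin of a listed thing).
The state is a dict: "clock": time; "qpos": joint angles; "qd": joint speeds; "effort": joint torques, N m; "position": TCP position; "ee_rot": TCP orientation; "contact_force": force on the tool from outside, world axes, zero at the start; "moment": the same for the moment, N m; "width": finger opening in m; "gripper_force": force on a finger pad.
Only numpy, scipy, OpenCV 4.12 (cv2) and the standard library are available. Lean on these libraries where they do the work, as an engineer would, in place of code of your own. Each camera call takes 0.05 s, during which the arm holds its last target. There are 200 camera calls.

## Task

The test cards are loaded: push the station's drawer fully home, then pinch the black grip of the magnifier boom so that its red lock button is squeezed in, and draw the boom out along its scale until the orange pointer stands within the width of the red marker clip. A spring pulls the boom back, so finish while holding it there with the button still squeezed, the drawer still shut; leave the bottle, carton and bowl alone.

Things in the scene. Friction and masses are not known exactly. Their poses are not given: they have to be found in the camera images.
- station: Test-card station fixed to the bench: white case 160 (x) x 320 (y) x 60 (z) mm, clear window on top, drawer in front (-x side). Blue 26 mm square tube along y on a pedestal: y = +55 to +175 mm, axis at x = +10 mm, 125 mm up; the boom comes out of it towards -y. Origin: centre of the underside, on the bench; x points from front to back (away from the robot), z up.
- drawer (a joint): Drawer opening in m: 0 is fully home, 0.09 fully open; it slides along the station's x (opens to -x), about 1.5 N of friction, stays where it is left.
- drawer_front (a point): Centre of the outer face of the green drawer front, a plain upright panel 168 mm wide (along the station's y), 46 mm tall (from 9 to 55 mm above the bench). Pushing it along the station's +x shuts the drawer; when shut the face stands 10 mm in front of the case.
- grip (a point): Centre of the boom's grip, 125 mm above the bench, 65 mm above the case: black block 24 (station x) x 32 (y) x 46 (z) mm with a red round lock button, 24 mm across, 9 mm out of its +x face at mid height; 33 mm over both (the point is the middle of that), 27 mm squeezed. Pinch along station x: one finger on the button, one on the plain -x face. At home the tube ends 25 mm to its +y.
- boom (a joint): How far the boom is drawn out, in m: 0 is home, 0.11 the stop; it slides along the station's -y. A spring pulls it home with 3 N at 0, rising to 5.8 N at 0.11 (friction 0.5 N). At home a steel catch locks it until the button is squeezed in; farther out nothing locks it and it springs back when let go.
- lock (a joint): How far the red button is squeezed in, in m: 0 is out, 0.006 fully in; the catch is free above 0.004. Takes 3.5 N to start and about 8 N fully in; springs out when let go.
- pointer (a point): Tip of the orange pointer on the magnifier frame, pointing along the station's +x towards the scale, 125 mm above the bench; it moves with the boom. The flat lens is 72 mm across, its centre 65 mm to the -y of the grip's centre, at the same height.
- marker: Red clip fixed on the white scale strip (ticks every 10 mm; station x +70 to +95, y -10 to -160 mm, top 116 mm up). 10 mm wide along station y, 29 mm along x; origin at the middle of its width on the strip's top; axes parallel to the station's. The boom is at the mark when pointer and clip have the same station y, within 5 mm either way.
- bottle_mid (a point): White plastic bottle standing on the bench, 64 mm across, 130 mm tall; its centre, half-way up. Bystander.
- carton_mid (a point): White carton 70 x 90 x 100 mm tall standing on the bench; its centre. Bystander.
- bowl_mid (a point): White bowl 120 mm across, 50 mm tall; point on its axis 25 mm up. Bystander.

How it is judged:
On the way, in this order (a step that is already met when the one before it is completed fails the run):
1. the drawer is fully home (value of joint drawer below 0.004 m), for 0.2 s.
2. the lock button is squeezed in with the boom still near home (value of joint drawer below 0.004 m and value of joint lock above 0.004 m and value of joint boom below 0.02 m), for 0.05 s.
3. the pointer stands within the marker clip's width, button squeezed (value of joint drawer below 0.004 m and value of joint lock above 0.004 m and y of pointer in the frame of marker between -0.005 and 0.005 m), for 0.2 s.
At the end, for the whole second after the job is handed in: Drawer within 4 mm of home; pointer within 5 mm of the clip's middle along the scale, at rest (under 10 mm/s); fingers press the grip with over 3 N, the lock button over 4 mm in, so only the robot holds the boom; bottle, carton and bowl within 30 mm of their start (all of step 3 and velocity of joint boom between -0.01 and 0.01 m/s and contact force between the fingers and station above 3 N and distance of each of bottle_mid, carton_mid, bowl_mid from where it was at the start of the episode below 0.03 m); the arm keeps its last pose, push and grip.
It fails at once if the bottle is moved by over 30 mm or tipped (distance of bottle_mid from where it was at the start of the episode above 0.03 m or angle between bottle_mid's own z axis and vertical above 0.35 rad).
It fails at once if the carton is moved by over 30 mm or tipped (distance of carton_mid from where it was at the start of the episode above 0.03 m or angle between carton_mid's own z axis and vertical above 0.35 rad).
It fails at once if the bowl is moved by over 30 mm or tipped (distance of bowl_mid from where it was at the start of the episode above 0.03 m or angle between bowl_mid's own z axis and vertical above 0.35 rad).
It also fails if it takes over 42 s, if anything falls off the work surface, if the arm or the gripper's body presses on something with over 40 N, if the wrist force passes 120 N, or if a joint passes its speed limit or range.

## Working session

There is one attempt and no reset: what is moved stays moved. The work goes in short steps, Python scripts to look and compute and a tool call to move; the robot and the scene stay as the last step left them, time stands still between calls to the robot, and variables do not carry over. Pictures are saved under pics/ and viewed, at most 10 in all, crops included, and the job is handed in when it is done.

Besides the shell and the picture viewer there is one more tool, called after "Request:" as a command line: name --pt "numbers of a row" for each row, then --argument value for the rest. servo_tool: Moves the arm, as the interface text tells. Its arguments: {"type":"object","properties":{"increments":{"type":"array","items":{"type":"array","items":{"type":"number"}}},"squeeze":{"type":"number"}},"required":["increments"]}

```bash
mkdir -p pics; cat > h.py <<'E'
import numpy as np,cv2
from rig import manip,optics,finder
from scipy.spatial.transform import Rotation as R
def P(cal):
    f=200/np.tan(np.radians(cal["fov_y"]/2));K=np.array([[f,0,cal["cx"]],[0,f,cal["cy"]],[0,0,1]])
    return K@np.array(cal["world_to_cam"])[:3]
def ray(cal,uv):
    M=P(cal);A=M[:,:3];c=-np.linalg.solve(A,M[:,3]);d=np.linalg.solve(A,[uv[0],uv[1],1.]);return c,d
def onz(cal,uv,z):
    c,d=ray(cal,uv);return c+d*(z-c[2])/d[2]
def tri(cs,uvs):
    A=[];b=[]
    for c,u in zip(cs,uvs):
        o,d=ray(c,u);d/=np.linalg.norm(d);Q=np.eye(3)-np.outer(d,d);A.append(Q);b.append(Q@o)
    p=np.linalg.lstsq(np.vstack(A),np.hstack(b),rcond=None)[0]
    return p,np.linalg.norm(np.vstack(A)@p-np.hstack(b))
E
python3 - <<'E'
from h import *
np.set_printoptions(precision=4,suppress=True)
s=manip.get_state();print(s)
ims={}
for c in("side","top"):
    ims[c]=optics.get_image(c);cv2.imwrite(f"pics/{c}0.png",ims[c][:,:,::-1])
cal={c:optics.get_calibration(c) for c in ims}
Z=dict(station=0,drawer_front=.032,grip=.125,pointer=.125,marker=.116,bottle_mid=.065,carton_mid=.05,bowl_mid=.025)
for n in Z:
    r={}
    for c in ims:
        t=finder.tip_of(n,c)[:2]
        for k in t: print(n,c,np.round(k["at"],1),round(k["p"],2),onz(cal[c],k["at"],Z[n]))
        if t:r[c]=t[0]["at"]
    if len(r)==2:print("   tri",tri([cal[c] for c in r],r.values()))
E
```

```text
{'clock': 0.0, 'qpos': array([-1.354 ,  0.2766,  1.5062, -0.    ,  1.3607, -0.121 ]), 'qd': array([ 0.0015,  0.0002, -0.0009,  0.0006,  0.0022,  0.0003]), 'effort': array([ -0.0005, -41.6777, -24.5806,  -0.0003,   0.0109,   0.    ]), 'position': array([ 0.1904, -0.542 ,  0.2385]), 'ee_rot': array([-0.0009,  0.9858,  0.1681, -0.0001]), 'contact_force': array([-0.3922,  0.405 ,  0.6296]), 'moment': array([ 0.0592, -0.0105, -0.027 ]), 'gripper_force': 0.0, 'width': 0.0854412557966548}
station side [317.6 226.9] 0.83 [0.6053 0.054  0.    ]
station side [323.7 166.4] 0.48 [ 0.7533 -0.1922  0.    ]
station top [290.3 206.3] 0.9 [0.6098 0.07   0.    ]
   tri (array([0.6023, 0.0668, 0.0142]), np.float64(0.007647472805964666))
drawer_front side [369.7 234.8] 0.79 [0.4473 0.0241 0.032 ]
drawer_front side [303.9 196.6] 0.62 [ 0.6958 -0.0034  0.032 ]
drawer_front top [302.4 256.1] 0.88 [0.4481 0.0324 0.032 ]
   tri (array([0.4458, 0.0313, 0.0396]), np.float64(0.0027861814242665186))
grip side [302.3 196. ] 0.83 [0.6359 0.0792 0.125 ]
grip top [283.4 191.3] 0.57 [0.6329 0.0828 0.125 ]
   tri (arr
[... 439 characters left out ...]
.699 , -0.0515, -0.0077]), np.float64(0.03404649974198194))
bottle_mid side [374.4 132. ] 0.91 [ 0.6687 -0.3786  0.065 ]
bottle_mid top [329.2 181.7] 0.71 [ 0.6731 -0.0548  0.065 ]
bottle_mid top [438.1 179.5] 0.59 [ 0.6731 -0.3909  0.065 ]
   tri (array([ 0.563 , -0.0652,  0.3027]), np.float64(0.07956305224536576))
carton_mid side [430.1 162.5] 0.92 [ 0.442  -0.3469  0.05  ]
carton_mid top [430.4 256.2] 0.8 [ 0.4395 -0.3547  0.05  ]
   tri (array([ 0.4422, -0.3552,  0.0442]), np.float64(0.0036653244735709617))
bowl_mid side [243.3 294.6] 0.69 [0.6082 0.3734 0.025 ]
bowl_mid top [195.7 207.7] 0.73 [0.6069 0.3682 0.025 ]
   tri (array([0.6093, 0.3704, 0.0203]), np.float64(0.0024930822101528))
```

```bash
python3 - <<'E'
import cv2
a=cv2.imread("pics/side0.png");b=cv2.imread("pics/top0.png")
cv2.imwrite("pics/v1.png",cv2.resize(a[110:310,200:467],(800,600),interpolation=cv2.INTER_CUBIC))
cv2.imwrite("pics/v2.png",cv2.resize(b[130:310,220:460],(800,600),interpolation=cv2.INTER_CUBIC))
E
```

```text
(no output)
```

View pics/v1.png

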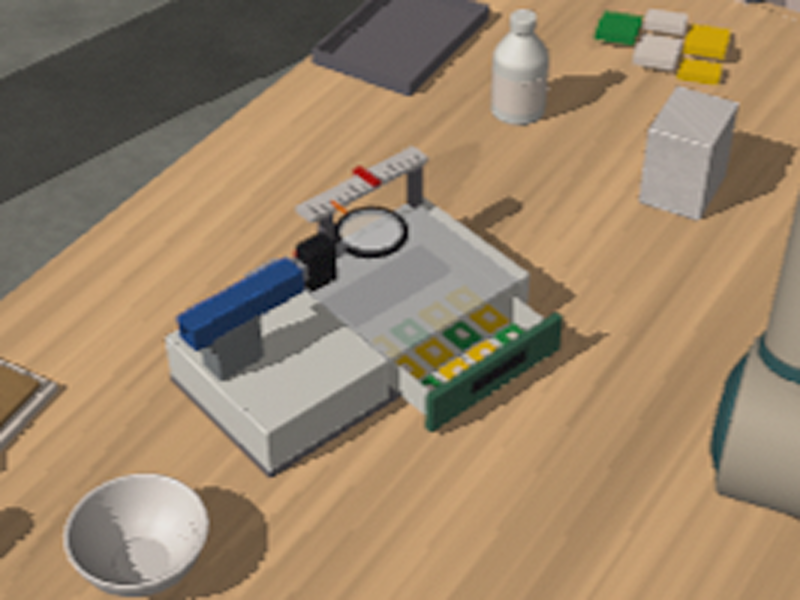

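View pics/v2.png

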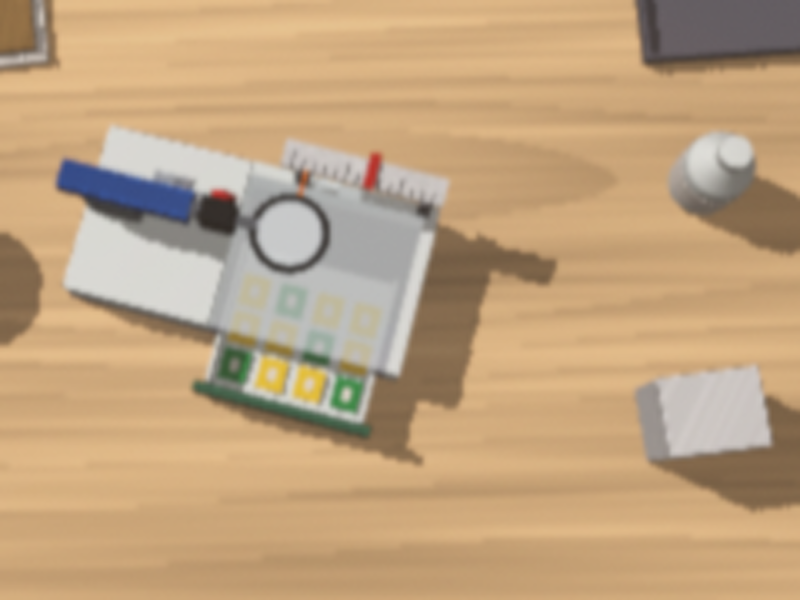

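The side view shows the drawer open and the boom at home. In the top crop the clip is at about (373,171) and the pointer at (306,172). The drawer edge slope puts station yaw near -14°. Next I'll plan the move to the drawer.

```bash
cat >> h.py <<'E'
def plan(target,yaw_deg,n):
    """target TCP world pos, tool-x yaw (tool pointing down), n rows; prints rounded rows"""
    s=manip.get_state();w,x,y,z=s["ee_rot"];r=R.from_quat([x,y,z,w]);p=np.array(s["position"])
    T=R.from_euler("z",yaw_deg,degrees=True)*R.from_euler("x",180,degrees=True)
    print("clk",round(s["clock"],2),"pos",p.round(4),"F",np.round(s["contact_force"],1),"w",s["width"])
    for i in range(n):
        rv=(r.inv()*T).as_rotvec(degrees=True)/(n-i)
        d=r.inv().apply((np.array(target)-p)/(n-i)*100)
        d=d.round(2);rv=rv.round(1);print(list(d)+list(rv))
        p=p+r.apply(d/100);r=r*R.from_rotvec(rv,degrees=True)
E
python3 -c "
from h import *
plan([.395,.045,.2385],76,15)"
```

```text
clk 0.9 pos [ 0.1906 -0.5425  0.2393] F [0.5 0.7 0.5] w 0.08528187642753901
[np.float64(2.58), np.float64(-3.24), np.float64(0.01), np.float64(0.0), np.float64(0.0), np.float64(-3.8)]
[np.float64(2.79), np.float64(-3.07), np.float64(0.0), np.float64(0.0), np.float64(0.0), np.float64(-3.8)]
[np.float64(2.99), np.float64(-2.87), np.float64(0.01), np.float64(0.0), np.float64(0.0), np.float64(-3.8)]
[np.float64(3.17), np.float64(-2.67), np.float64(0.0), np.float64(0.0), np.float64(0.0), np.float64(-3.8)]
[np.float64(3.35), np.float64(-2.45), np.float64(0.01), np.float64(0.0), np.float64(0.0), np.float64(-3.8)]
[np.float64(3.5), np.float64(-2.23), np.float64(0.0), np.float64(0.0), np.float64(0.0), np.float64(-3.8)]
[np.float64(3.64), np.float64(-1.99), np.float64(0.01), np.float64(0.0), np.float64(0.0), np.float64(-3.8)]
[np.float64(3.76), np.float64(-1.74), np.float64(0.0), np.float64(0.0), np.float64(0.0), np.float64(-3.8)]
[np.float64(3.87), np.float64(-1.49), np.float64(0.01), np.float64(0.0), np.float64(0.0), np.float64(-3.7)]
[np.float64(3.96), np.float64(-1.24), np.float64(0.0), np.float64(0.0), np.float64(0.0), np.float64(-3.8)]
[np.float64(4.03), np.float64(-0.97), np.float64(0.01), np.float64(0.0), np.float64(0.0), np.float64(-3.7)]
[np.float64(4.09), np.float64(-0.71), np.float64(0.0), np.float64(0.0), np.float64(0.0), np.float64(-3.8)]
[np.float64(4.13), np.float64(-0.44), np.float64(0.01), np.float64(0.0), np.float64(0.0), np.float64(-3.7)]
[np.float64(4.14), np.float64(-0.17), np.float64(0.0), np.float64(0.0), np.float64(0.0), np.float64(-3.8)]
[np.float64(4.15), np.float64(0.11), np.float64(0.01), np.float64(0.0), np.float64(0.0), np.float64(-3.7)]
```

Request:
servo_tool --pt "2.6 -3.2 0 0 0 -3.8 1" --pt "2.8 -3.1 0 0 0 -3.8 1" --pt "3.0 -2.9 0 0 0 -3.8 1" --pt "3.2 -2.7 0 0 0 -3.8 1" --pt "3.3 -2.4 0 0 0 -3.8 1" --squeeze 30

```text
clock: 1.4
position: [0.2592, -0.3451, 0.2394]
ee_rot: [0.0, 0.944, 0.33, 0.0]
contact_force: [0.3, 0.3, -1.0]
width: 0.0123
gripper_force: 0.0
```

Request:
servo_tool --pt "3.5 -2.2 0 0 0 -3.8 1" --pt "3.6 -2.0 0 0 0 -3.8 1" --pt "3.8 -1.7 0 0 0 -3.8 1" --pt "3.9 -1.5 0 0 0 -3.8 1" --pt "4.0 -1.2 0 0 0 -3.8 1"

```text
clock: 1.9
position: [0.3282, -0.1493, 0.2396]
ee_rot: [0.001, 0.877, 0.481, 0.0]
contact_force: [1.2, -0.6, -0.6]
width: 0.0
gripper_force: 0.0
```

Request:
servo_tool --pt "4.0 -1.0 0 0 0 -3.7 1" --pt "4.1 -0.7 0 0 0 -3.8 1" --pt "4.1 -0.4 0 0 0 -3.7 1" --pt "4.1 -0.2 0 0 0 -3.8 1" --pt "4.1 0.1 0 0 0 -3.7 1"

```text
clock: 2.4
position: [0.3955, 0.0457, 0.2396]
ee_rot: [0.001, 0.787, 0.617, 0.0]
contact_force: [0.6, 0.1, 0.2]
width: 0.0001
gripper_force: 0.0
```

```bash
python3 -c "
from h import *
cv2.imwrite('pics/w1.png',optics.get_image('wrist')[:,:,::-1])
c=optics.get_calibration('wrist');print(c['fov_y'],np.linalg.inv(c['world_to_cam']).round(3))
plan([.395,.045,.042],76,5)"
```

```text
66.17199434645015 [[ 0.973 -0.222 -0.069  0.416]
 [-0.232 -0.926 -0.296  0.128]
 [ 0.002  0.304 -0.953  0.376]
 [ 0.     0.     0.     1.   ]]
clk 2.45 pos [0.3975 0.0515 0.2397] F [ 1.5  4.3 -0.1] w -0.0002668884040247393
[np.float64(-0.17), np.float64(-0.03), np.float64(3.95), np.float64(0.0), np.float64(-0.1), np.float64(0.1)]
[np.float64(-0.16), np.float64(-0.02), np.float64(3.95), np.float64(0.0), np.float64(-0.1), np.float64(0.1)]
[np.float64(-0.15), np.float64(-0.02), np.float64(3.96), np.float64(0.0), np.float64(-0.1), np.float64(0.1)]
[np.float64(-0.15), np.float64(-0.03), np.float64(3.95), np.float64(0.1), np.float64(-0.1), np.float64(0.1)]
[np.float64(-0.14), np.float64(-0.02), np.float64(3.96), np.float64(0.0), np.float64(-0.0), np.float64(0.1)]
```

View pics/w1.png

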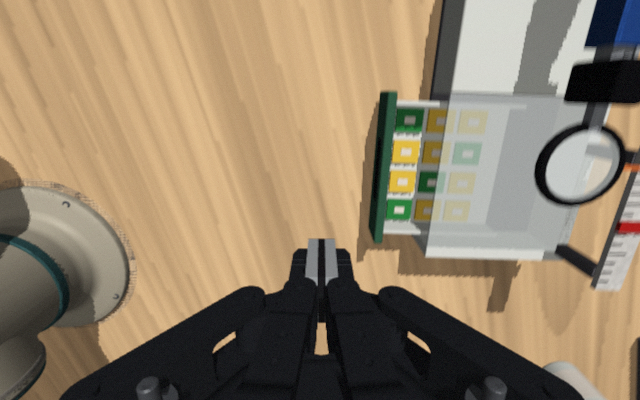

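The wrist view shows the drawer front's top edge running from (386,95) to (378,240). The lens is at (580,163), the clip at (630,228), and the fingers at (322,240).

```bash
python3 - <<'E'
from h import *
c=optics.get_calibration('wrist')
im=cv2.imread('pics/w1.png').astype(int)
b,g,r=im[...,0],im[...,1],im[...,2]
m=(g>r+25)&(g>b+10);m[:,400:]=0;m[:,:365]=0
m[:85]=0;m[250:]=0
n,l,s,_=cv2.connectedComponentsWithStats(m.astype('uint8'));k=1+np.argmax(s[1:,4]);print(s[k])
rows=np.arange(s[k][1]+4,s[k][1]+s[k][3]-4)
L=np.array([[np.where(l[v]==k)[0].max()+.5,v] for v in rows if (l[v]==k).any()])
F=np.array([[np.where(l[v]==k)[0].min()-.5,v] for v in rows])
for nm,Q in(("inner top",L),("outer",F)):
    q=np.array([onz(c,u,.055)[:2] for u in Q]);d=q-q.mean(0);v=np.linalg.svd(d)[2][0];print(nm,q[0],q[-1],np.degrees(np.arctan(v[0]/v[1])))
for nm,u,z in(("lens",(580,163),.125),("clip",(630,228),.118)):print(nm,onz(c,u,z))
E
```

```text
[ 374   93   26  149 1440]
inner top [0.4887634  0.10926375] [ 0.44852729 -0.03881414] 12.519063913254021
outer [0.48100443 0.11111505] [ 0.44070476 -0.03694061] 15.40377775469505
lens [0.61391949 0.02582666 0.125     ]
clip [ 0.66511107 -0.050169    0.118     ]
```

Request:
servo_tool --pt "-0.5 0 4 0 0 0.1 1" --pt "-0.2 0 4 0 0 0.1 1" --pt "0 0 4 0 0 0 1" --pt "0 0 4 0 0 0 1" --pt "0 0 3.7 0 0 0 1"

```text
clock: 2.95
position: [0.3935, 0.037, 0.0411]
ee_rot: [0.0, 0.789, 0.615, 0.0]
contact_force: [0.8, -0.5, 0.1]
width: 0.0001
gripper_force: 0.0
```

Request:
servo_tool --pt "0 1 0 0 0 0 1" --pt "0 2 0 0 0 0 1" --pt "0 2 0 0 0 0 1" --pt "0 1.5 0 0 0 0 1" --pt "0 1 0 0 0 0 1"

```text
clock: 3.45
position: [0.4683, 0.0181, 0.0436]
ee_rot: [0.001, 0.789, 0.615, 0.001]
contact_force: [-2.0, 0.5, 1.5]
width: 0.0004
gripper_force: 1.0
```

Contact made at about 2 N; I'll keep pushing slowly until it's home.

Request:
servo_tool --pt "0 0.6 0 0 0 0 1" --pt "0 0.6 0 0 0 0 1" --pt "0 0.5 0 0 0 0 1" --pt "0 0.4 0 0 0 0 1" --pt "0 0.3 0 0 0 0 1"

```text
clock: 3.95
position: [0.4895, 0.0129, 0.0423]
ee_rot: [-0.0, 0.789, 0.615, -0.0]
contact_force: [-2.5, -0.7, 0.5]
width: 0.0003
gripper_force: 0.9
```

Request:
servo_tool --pt "0 0.3 0 0 0 0 1" --pt "0 0.2 0 0 0 0 1" --pt "0 0.2 0 0 0 0 1" --pt "0 0 0 0 0 0 1" --pt "0 0 0 0 0 0 1"

```text
clock: 4.45
position: [0.4897, 0.0129, 0.0415]
ee_rot: [-0.005, 0.789, 0.615, -0.004]
contact_force: [-11.4, 3.0, 8.9]
width: -0.0002
gripper_force: 6.2
```

Home. Now back off, rise, and get above the boom for a wrist view.

Request:
servo_tool --pt "0 -1.5 0 0 0 0 1" --pt "0 -1.5 -2 0 0 0 1" --pt "0 0 -5 0 0 0 1" --pt "0 0 -5 0 0 0 1" --pt "0 0 -5 0 0 0 1"

```text
clock: 4.95
position: [0.4675, 0.0187, 0.2143]
ee_rot: [0.001, 0.789, 0.615, 0.001]
contact_force: [2.3, 0.1, 0.0]
width: -0.0
gripper_force: 0.0
```

Request:
servo_tool --pt "0 2.5 -4 0 0 0 1" --pt "0 3.5 -1 0 0 0 1" --pt "0 3.5 0 0 0 0 1" --pt "0 3 0 0 0 0 1" --pt "0 1.0 0 0 0 0 1"

```text
clock: 5.45
position: [0.6014, -0.0153, 0.2619]
ee_rot: [0.001, 0.789, 0.614, 0.001]
contact_force: [0.5, 0.5, -0.6]
width: -0.0
gripper_force: 0.0
```

```bash
python3 - <<'E'
from h import *
np.set_printoptions(precision=4,suppress=True)
print(manip.get_state()["clock"],manip.get_state()["position"])
Z=dict(drawer_front=.032,grip=.125,pointer=.125,marker=.116)
c=optics.get_calibration('wrist');im=optics.get_image('wrist');cv2.imwrite('pics/w2.png',im[:,:,::-1]);np.save('c2.npy',c,allow_pickle=True)
for n in Z:
    for k in finder.tip_of(n,'wrist')[:2]:print(n,np.array(k['at']),k['p'],onz(c,k['at'],Z[n]))
E
```

```text
5.45 [ 0.6014 -0.0153  0.2619]
drawer_front [231.7 159.2] 0.9 [0.4993 0.0146 0.032 ]
grip [326.4  73.9] 0.8 [0.63   0.0753 0.125 ]
pointer [385.7 154.8] 0.7 [ 0.6654 -0.0034  0.125 ]
pointer [330.9  73.1] 0.36 [0.6338 0.075  0.125 ]
marker [394.  209.8] 0.97 [ 0.665  -0.0613  0.116 ]
```

View pics/w2.png

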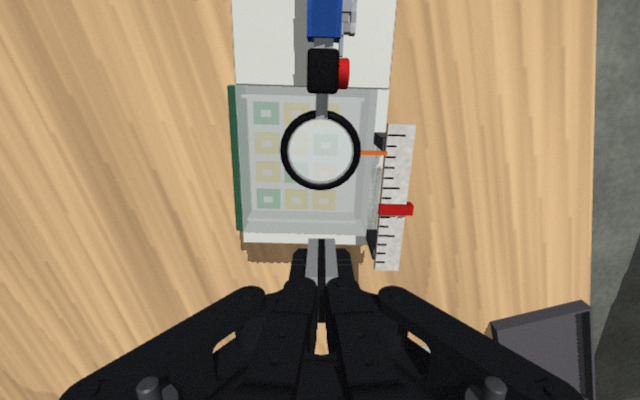

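The drawer is shut. The grip is at about (324,72) with the red button on its right. The pointer tip is at (385,154), the clip centre at (396,209), and the strip edges run from (414,125) to (398,270).

```bash
python3 - <<'E'
from h import *
np.set_printoptions(precision=4,suppress=True)
c=np.load('c2.npy',allow_pickle=True).item()
def yaw(a,b,z):
    d=onz(c,a,z)-onz(c,b,z);return np.degrees(np.arctan2(d[0],d[1]))
print([round(yaw(*t),2) for t in(((414,125),(398,270),.116),((387.5,125),(374.5,270),.116),((395,2),(388,82),.06),((228.5,90),(236.5,230),.055))])
im=cv2.imread('pics/w2.png').astype(int);b,g,r=im[...,0],im[...,1],im[...,2]
m=(r>130)&(g<60)&(b<60);yy,xx=np.where(m[190:230,370:425]);clip=(xx.mean()+370,yy.mean()+190)
print('clip px',clip,xx.min()+370,xx.max()+370,yy.min()+190,yy.max()+190)
o=(r>180)&(g>60)&(g<150)&(b<90);yy,xx=np.where(o[140:170,355:395]);k=xx>np.percentile(xx,70);pt=(xx.max()+355.5,yy[k].mean()+140)
print('pointer px',pt)
rb=(r>130)&(g<60)&(b<60);yy,xx=np.where(rb[50:100,300:360]);bt=(xx.mean()+300,yy.mean()+50);print('button px',bt,xx.min()+300,xx.max()+300,yy.min()+50,yy.max()+50)
bk=(im.max(2)<45);yy,xx=np.where(bk[45:100,300:345]);print('block px',xx.min()+300,xx.max()+300,yy.min()+45,yy.max()+45)
t=np.radians(14.2);X=np.array([np.cos(t),-np.sin(t)]);Y=np.array([np.sin(t),np.cos(t)])
P_=onz(c,pt,.125)[:2];C=onz(c,clip,.120)[:2];print('pt',P_,'clip',C,'draw',(P_-C)@Y,'dx',(P_-C)@X)
B=onz(c,bt,.13)[:2];print('button',B,'implied y from ptr',(B-P_)@Y,(B-P_)@X)
print('block top corners',onz(c,(308,49.5),.148),onz(c,(340,49.5),.148),onz(c,(308,92),.148),onz(c,(340,92),.148))
E
```

```text
[np.float64(15.18), np.float64(15.51), np.float64(15.57), np.float64(16.04)]
clip px (np.float64(395.74418604651163), np.float64(209.31104651162792)) 379 412 202 214
pointer px (np.float64(386.5), np.float64(152.86206896551724))
button px (np.float64(343.54255319148933), np.float64(68.1968085106383)) 339 348 59 79
block px 307 338 49 93
pt [ 0.6665 -0.0018] clip [ 0.6661 -0.0594] draw 0.05595256628693496 dx -0.013758429545396278
button [0.6443 0.0759] implied y from ptr 0.069866746970645 -0.040487404831446853
block top corners [0.6201 0.0939 0.148 ] [0.6431 0.0881 0.148 ] [0.6124 0.065  0.148 ] [0.6364 0.059  0.148 ]
```

```bash
python3 -c "
from h import *
plan([.631,.0745,.185],74.5,5)"
```

```text
clk 5.7 pos [ 0.5968 -0.0139  0.2622] F [-0.6 -0.2  0.3] w -0.00010494782918394108
[np.float64(1.88), np.float64(0.23), np.float64(1.54), np.float64(-0.0), np.float64(0.0), np.float64(0.3)]
[np.float64(1.88), np.float64(0.22), np.float64(1.54), np.float64(-0.0), np.float64(0.0), np.float64(0.3)]
[np.float64(1.89), np.float64(0.22), np.float64(1.54), np.float64(-0.0), np.float64(0.0), np.float64(0.3)]
[np.float64(1.89), np.float64(0.21), np.float64(1.55), np.float64(-0.0), np.float64(0.0), np.float64(0.2)]
[np.float64(1.88), np.float64(0.19), np.float64(1.54), np.float64(-0.1), np.float64(0.0), np.float64(0.3)]
```

Request:
servo_tool --pt "1.9 0.2 1.5 0 0 0.3 -1" --pt "1.9 0.2 1.5 0 0 0.3 -1" --pt "1.9 0.2 1.6 0 0 0.3 -1" --pt "1.9 0.2 1.6 0 0 0.3 -1" --pt "1.9 0.2 1.5 0 0 0.2 -1"

```text
clock: 6.2
position: [0.6307, 0.0759, 0.1852]
ee_rot: [-0.0, 0.796, 0.605, -0.0]
contact_force: [-0.1, 0.2, 0.1]
width: 0.0725
gripper_force: 0.0
```

Request:
servo_tool --pt "0 0 0 0 0 0 -1" --pt "0 0 0 0 0 0 -1" --pt "0 0 0 0 0 0 -1" --pt "0 0 0 0 0 0 -1" --pt "0 0 0 0 0 0 -1"

```text
clock: 6.7
position: [0.6321, 0.0742, 0.1862]
ee_rot: [0.001, 0.796, 0.605, 0.0]
contact_force: [-0.8, -0.3, -0.3]
width: 0.0849
gripper_force: 0.0
```

```bash
python3 - <<'E'
from h import *
c=optics.get_calibration('wrist');im=optics.get_image('wrist');cv2.imwrite('pics/w3.png',im[:,:,::-1])
for n in('grip','pointer','marker'):
  for k in finder.tip_of(n,'wrist')[:1]:print(n,np.array(k['at']),k['p'],onz(c,k['at'],.125 if n!='marker' else .116))
for z in(.125,.148):
  u=P(c)@[.631,.0745,z,1];print('expect',u[:2]/u[2])
plan([.631,.0745,.112],74.5,5)
E
```

```text
grip [317.4 216.9] 0.58 [0.63015299 0.07310519 0.125     ]
pointer [388.7 295.7] 0.91 [ 0.66463307 -0.00325544  0.125     ]
marker [398.1 346.3] 0.59 [ 0.66258184 -0.06181627  0.116     ]
expect [318.03297647 214.78730435]
expect [317.7319497  228.78203315]
clk 6.9 pos [0.632  0.0746 0.1855] F [0.3 0.1 0.5] w 0.08524978347997227
[np.float64(-0.01), np.float64(-0.02), np.float64(1.47), np.float64(0.0), np.float64(0.0), np.float64(-0.0)]
[np.float64(-0.01), np.float64(-0.02), np.float64(1.47), np.float64(0.0), np.float64(0.0), np.float64(-0.0)]
[np.float64(-0.0), np.float64(-0.02), np.float64(1.47), np.float64(0.0), np.float64(0.0), np.float64(-0.0)]
[np.float64(-0.01), np.float64(-0.02), np.float64(1.47), np.float64(0.0), np.float64(0.0), np.float64(-0.0)]
[np.float64(-0.0), np.float64(-0.02), np.float64(1.47), np.float64(0.0), np.float64(0.0), np.float64(-0.1)]
```

View pics/w3.png

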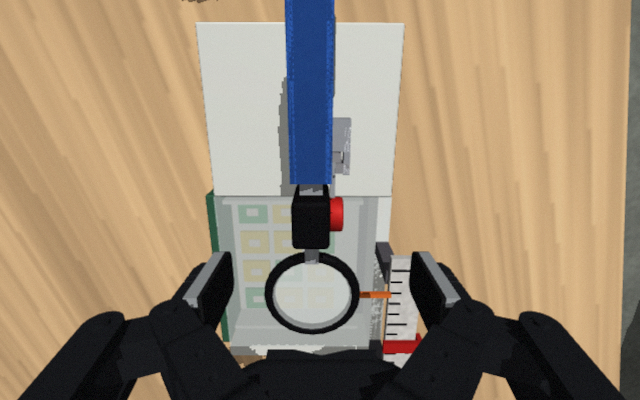

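The grip is centred between the open fingers, with the block and button at (318,216) where I expected them. Descend and pinch.

Request:
servo_tool --pt "0 0 1.5 0 0 0 -1" --pt "0 0 1.5 0 0 0 -1" --pt "0 0 1.5 0 0 0 -1" --pt "0 0 1.5 0 0 0 -1" --pt "0 0 1.3 0 0 0 -1"

```text
clock: 7.4
position: [0.6318, 0.0748, 0.1114]
ee_rot: [-0.0, 0.796, 0.605, -0.0]
contact_force: [-0.3, -1.1, 0.1]
width: 0.0853
gripper_force: 0.0
```

Request:
servo_tool --pt "0 0 0 0 0 0 1" --pt "0 0 0 0 0 0 1" --pt "0 0 0 0 0 0 1" --pt "0 0 0 0 0 0 1" --pt "0 0 0 0 0 0 1" --squeeze 35

```text
clock: 7.9
position: [0.6271, 0.0764, 0.1137]
ee_rot: [-0.004, 0.796, 0.605, -0.003]
contact_force: [-12.3, 2.7, 9.9]
width: 0.0266
gripper_force: 38.1
```

Request:
servo_tool --pt "0 0 0 0 0 0 1" --pt "0 0 0 0 0 0 1" --pt "0 0 0 0 0 0 1" --pt "0 0 0 0 0 0 1" --pt "0 0 0 0 0 0 1"

```text
clock: 8.4
position: [0.6271, 0.0764, 0.1137]
ee_rot: [-0.003, 0.796, 0.605, -0.003]
contact_force: [-12.5, 3.4, 10.2]
width: 0.0265
gripper_force: 37.7
```

The button is fully in (width 26.6 mm). I'll relieve the side load, then draw.

Request:
servo_tool --pt "0 -0.2 -0.1 0 0 0 1" --pt "0 -0.2 -0.1 0 0 0 1" --pt "0 0 0 0 0 0 1" --pt "-0.4 0 0 0 0 0 1" --pt "-0.6 0 0 0 0 0 1"

```text
clock: 8.9
position: [0.6247, 0.0677, 0.1139]
ee_rot: [-0.002, 0.796, 0.605, -0.0]
contact_force: [-1.9, 5.1, -3.3]
width: 0.0264
gripper_force: 37.6
```

Request:
servo_tool --pt "-0.8 0 0 0 0 0 1" --pt "-0.8 0 0 0 0 0 1" --pt "-0.8 0 0 0 0 0 1" --pt "-0.8 0 0 0 0 0 1" --pt "-0.8 0 0 0 0 0 1"

```text
clock: 9.4
position: [0.6137, 0.0291, 0.1139]
ee_rot: [-0.002, 0.796, 0.605, 0.0]
contact_force: [-1.9, 6.7, -3.5]
width: 0.0265
gripper_force: 37.8
```

Request:
servo_tool --pt "-0.5 0 0 0 0 0 1" --pt "-0.2 0 0 0 0 0 1" --pt "0 0 0 0 0 0 1" --pt "0 0 0 0 0 0 1" --pt "0 0 0 0 0 0 1"

```text
clock: 9.9
position: [0.6118, 0.0221, 0.1139]
ee_rot: [-0.002, 0.796, 0.605, -0.0]
contact_force: [-3.4, 4.6, -3.7]
width: 0.0266
gripper_force: 37.9
```

```bash
python3 - <<'E'
from h import *
np.set_printoptions(precision=4,suppress=True)
t=np.radians(15.5);Y=np.array([np.sin(t),np.cos(t)])
s=manip.get_state();print(s['clock'],s['position'],'moved',(s['position'][:2]-np.array([.6271,.0764]))@Y,s['width'])
out=[]
for n in('wrist','top','side'):
  c=optics.get_calibration(n);im=optics.get_image(n);cv2.imwrite(f'pics/{n}4.png',im[:,:,::-1]);q={}
  for m,z in(('pointer',.125),('marker',.116)):
    for k in finder.tip_of(m,n)[:1]:q[m]=onz(c,k['at'],z);print(n,m,np.array(k['at']),k['p'],q[m])
  if len(q)==2:print('remaining',(q['pointer']-q['marker'])[:2]@Y)
a=cv2.imread('pics/wrist4.png')[220:400,290:490];b=cv2.imread('pics/top4.png')[150:220,260:360]
cv2.imwrite('pics/v4.png',np.hstack([cv2.resize(a,(400,360)),cv2.resize(b,(400,360),interpolation=2)]))
E
```

```text
9.9 [0.6118 0.0221 0.1139] moved -0.05641262684389799 0.02655450020091308
wrist pointer [429.2 382.2] 0.82 [ 0.6503 -0.0576  0.125 ]
top pointer [333.4 186.7] 0.54 [ 0.6437 -0.0648  0.125 ]
top marker [332.6 185.7] 0.48 [ 0.6488 -0.0629  0.116 ]
remaining -0.003189613424275743
side pointer [324.9 167.4] 0.62 [ 0.6559 -0.0604  0.125 ]
```

View pics/v4.png

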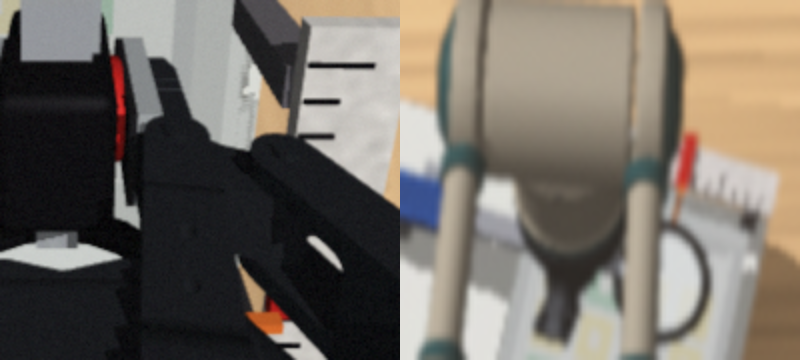

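The wrist crop shows the orange tip next to the red clip at its bottom edge. In the top crop the pointer, at about (682,202), lines up with the clip at (688,165). I'll put numbers on it.

```bash
python3 - <<'E'
from h import *
t=np.radians(15.5);Y=np.array([np.sin(t),np.cos(t)])
for n,(r0,r1,c0,c1) in dict(top=(170,205,315,350),side=(145,190,300,350)).items():
  c=optics.get_calibration(n);hsv=cv2.cvtColor(cv2.imread(f'pics/{n}4.png'),cv2.COLOR_BGR2HSV)[r0:r1,c0:c1].astype(int)
  H,S,V=hsv[...,0],hsv[...,1],hsv[...,2]
  red=((H<5)|(H>172))&(S>140)&(V>90);org=(H>=6)&(H<15)&(S>145)&(V>120)
  for nm,m,z in(('clip',red,.12),('ptr',org,.125)):
    y,x=np.where(m)
    if len(x):
      w=onz(c,(x.mean()+c0,y.mean()+r0),z);print(n,nm,len(x),x.mean()+c0,y.mean()+r0,w,'Y',w[:2]@Y)
c=optics.get_calibration('wrist');im=cv2.imread('pics/wrist4.png')
hsv=cv2.cvtColor(im,cv2.COLOR_BGR2HSV)[360:,400:440].astype(int);H,S,V=hsv[...,0],hsv[...,1],hsv[...,2]
for nm,m,z in(('clip',((H<5)|(H>172))&(S>140)&(V>90),.12),('ptr',(H>=6)&(H<18)&(S>180)&(V>150),.125)):
  y,x=np.where(m)
  if len(x):
    for f in(np.min,np.mean,np.max):print('w',nm,len(x),x.mean()+400,f(y)+360,onz(c,(x.mean()+400,f(y)+360),z)[:2]@Y)
E
```

```text
top clip 25 331.24 180.92 [ 0.66251712 -0.05907098  0.12      ] Y 0.12012740193232155
top ptr 3 331.3333333333333 179.33333333333334 [ 0.66614874 -0.059281    0.125     ] Y 0.12089553465908753
w clip 33 428.1818181818182 370 0.12121442969193603
w clip 33 428.1818181818182 374.8181818181818 0.11780039812207677
w clip 33 428.1818181818182 379 0.11480209232770124
w ptr 131 423.5419847328244 376 0.12264120780134433
w ptr 131 423.5419847328244 380.19847328244276 0.11973800331393744
w ptr 131 423.5419847328244 386 0.11567287825427476
```

```bash
python3 -c "
from h import *
s=manip.get_state();print(s['clock'],s['position'],s['width'],s['gripper_force']);print(manip.sign_off())"
```

```text
10.35 [0.61179907 0.02217026 0.11387737] 0.026224820090446667 37.86616265773773
the job is handed in; nothing more can be done
None
```

I handed the job in at 10.35 s: drawer pushed home, lock button squeezed in (pads 26 mm apart, about 38 N grip), boom drawn out 56 mm, pointer measured within about 1 mm of the clip's middle, bottle, carton and bowl left alone; the hand-in returned no verdict.

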